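Hang the rail pots behind the splash screen

TASK

Push the splash screen of the utensil rail all the way down, then hang every square pot that stands on the counter by its hook on the rail, side by side in the free places, easing each one off your fingers so that its lopsided weight does not swing it off the rail. Once all of them hang still, pull the screen all the way up again to shield them; leave the hanging grater and the other kitchen things where they are.

Things in the scene. Friction and masses are not known exactly. Their poses are not given: they have to be found in the camera images.
- rack: Utensil rail unit, fixed, place and yaw vary. Origin on the counter below the rail's middle; z up, x to its back (away from robot), y along the rail. Two wooden uprights 262 mm high (y = +-279) carry the rail. Pots' backs lean on a wooden bumper strip below the rail: front face at x = -19 mm, 164 to 192 mm above the counter. The splash screen runs in guides 225 mm high at x = -140 mm.
- rail_mid (a point): Middle of the rail, on its axis, 250 mm above the counter: a horizontal round steel bar 12 mm thick, clear length 540 mm along the rack's y. Axes as for the rack.
- screen (a joint): Height of the splash screen, m: 0 = fully down on the counter (top edge at 140 mm), 0.12 = fully up (top at 260 mm); starts near the top. Clear panel in an aluminium frame, 8 to 12 mm thick, 536 wide, 136 high, 140 mm in front of the rail. Stays where left: friction 9 N plus weight 6 N (about 15 N to raise, 3 N to push down).
- screen_handle (a point): Grip point of the screen's handle: a dark steel bar at mid screen sticking out 65 mm towards the robot (rack's -x), 16 mm wide (y), 22 mm high. The point is the centre of its section, 44 mm before the panel's middle plane, 125 mm above the counter when down (245 when up). Pinch it from above, fingers left and right of it. Axes as for the rack.
- grater: Flat steel grater, 60 mm wide, already hanging on the rail and fixed there; its place along the rail varies. Origin on the rail's axis at its middle; y along the rail, x back. It reaches from 34 mm before the rail to 12 mm behind it, and from 103 mm below to 10 mm above the rail's axis.
- pot1: White square open pot, 60 x 60 mm, 90 high, walls 4, about 0.2 kg; starts upright on the counter, or is absent. Origin: centre of underside; z up, x to its hook at the back: a strap 24 mm wide, 4 thick, level with the rim, from the back wall (x = 30) to x = 68 mm, ending in a lip 4 mm thick that hangs down 30 mm from the rim. Gap from back wall to lip: 34 mm (x 30 to 64).
- pot1_hook (a point): Middle of the underside of the pot's hook strap: 47 mm behind the pot's axis, 86 mm above its underside. When the pot hangs it is 6 mm above the rail's axis and up to 11 mm before it, as the weight pulls the lip against the rail's back.
- pot2: White square open pot, 60 x 60 mm, 105 high, walls 4, about 0.2 kg; starts upright on the counter, or is absent. Origin: centre of underside; z up, x to its hook at the back: a strap 24 mm wide, 4 thick, level with the rim, from the back wall (x = 30) to x = 68 mm, ending in a lip 4 mm thick that hangs down 30 mm from the rim. Gap from back wall to lip: 34 mm (x 30 to 64).
- pot2_hook (a point): Middle of the underside of the pot's hook strap: 47 mm behind the pot's axis, 101 mm above its underside. When the pot hangs it is 6 mm above the rail's axis and up to 11 mm before it, as the weight pulls the lip against the rail's back.
- pot3: Aluminium square open pot, 60 x 60 mm, 90 high, walls 4, about 0.2 kg; starts upright on the counter, or is absent. Origin: centre of underside; z up, x to its hook at the back: a strap 24 mm wide, 4 thick, level with the rim, from the back wall (x = 30) to x = 68 mm, ending in a lip 4 mm thick that hangs down 30 mm from the rim. Gap from back wall to lip: 34 mm (x 30 to 64).
- pot3_hook (a point): Middle of the underside of the pot's hook strap: 47 mm behind the pot's axis, 86 mm above its underside. When the pot hangs it is 6 mm above the rail's axis and up to 11 mm before it, as the weight pulls the lip against the rail's back.
- pot4: Aluminium square open pot, 60 x 60 mm, 105 high, walls 4, about 0.2 kg; starts upright on the counter, or is absent. Origin: centre of underside; z up, x to its hook at the back: a strap 24 mm wide, 4 thick, level with the rim, from the back wall (x = 30) to x = 68 mm, ending in a lip 4 mm thick that hangs down 30 mm from the rim. Gap from back wall to lip: 34 mm (x 30 to 64).
- pot4_hook (a point): Middle of the underside of the pot's hook strap: 47 mm behind the pot's axis, 101 mm above its underside. When the pot hangs it is 6 mm above the rail's axis and up to 11 mm before it, as the weight pulls the lip against the rail's back.
- mug: Blue mug, 76 mm wide without its handle, 85 mm high; loose, not part of the job, to be left alone. Origin at the centre of its underside.
- soap: Green plastic bottle, 60 mm wide, 170 mm high; loose, not part of the job, to be left alone. Origin at the centre of its underside.
- jar: Small glass jar, 50 mm wide, 90 mm high; loose, not part of the job, to be left alone. Origin at the centre of its underside.
- timer: White round kitchen timer, 60 mm wide, 55 mm high; loose, not part of the job, to be left alone. Origin at the centre of its underside.
There are look-alikes about, which are no part of the job. What is shaped like the pot1 but green or red is not meant. Leave any purple look-alike of the pot3 alone.

How it is judged:
On the way, in this order (a step that is already met when the one before it is completed fails the run):
1. the splash screen is fully down (within 8 mm) (value of joint screen below 0.008 m), for 0.2 s.
2. every pot present hangs on the rail by its hook, released and still, with the screen still down (within 20 mm) (x of pot1_hook in the frame of rail_mid between -0.018 and 0.014 m and y of pot1_hook in the frame of rail_mid between -0.25 and 0.25 m and z of pot1_hook in the frame of rail_mid between 0 and 0.013 m and angle between each of pot1, pot2, pot3, pot4's own z axis and vertical below 0.3 rad and contact force between each of pot1, pot2, pot3, pot4 and the fingers below 0.1 N and linear speed of each of pot1, pot2, pot3, pot4 below 0.05 m/s and x of pot2_hook in the frame of rail_mid between -0.018 and 0.014 m and y of pot2_hook in the frame of rail_mid between -0.25 and 0.25 m and z of pot2_hook in the frame of rail_mid between 0 and 0.013 m and x of pot3_hook in the frame of rail_mid between -0.018 and 0.014 m and y of pot3_hook in the frame of rail_mid between -0.25 and 0.25 m and z of pot3_hook in the frame of rail_mid between 0 and 0.013 m and x of pot4_hook in the frame of rail_mid between -0.018 and 0.014 m and y of pot4_hook in the frame of rail_mid between -0.25 and 0.25 m and z of pot4_hook in the frame of rail_mid between 0 and 0.013 m and value of joint screen below 0.02 m), for 0.3 s.
3. the splash screen is fully up (within 12 mm) (value of joint screen above 0.108 m), for 0.2 s.
At the end, for the whole second after the job is handed in: Every pot present hangs with its hook strap on the rail (hook point 0 to 13 mm above the rail's axis, at most 18 mm before or 14 mm behind it, within 250 mm of its middle), tilted under 0.3 rad, still and released; the screen is within 12 mm of its top stop (x of pot1_hook in the frame of rail_mid between -0.018 and 0.014 m and y of pot1_hook in the frame of rail_mid between -0.25 and 0.25 m and z of pot1_hook in the frame of rail_mid between 0 and 0.013 m and angle between each of pot1, pot2, pot3, pot4's own z axis and vertical below 0.3 rad and contact force between each of pot1, pot2, pot3, pot4 and the fingers below 0.1 N and linear speed of each of pot1, pot2, pot3, pot4 below 0.05 m/s and x of pot2_hook in the frame of rail_mid between -0.018 and 0.014 m and y of pot2_hook in the frame of rail_mid between -0.25 and 0.25 m and z of pot2_hook in the frame of rail_mid between 0 and 0.013 m and x of pot3_hook in the frame of rail_mid between -0.018 and 0.014 m and y of pot3_hook in the frame of rail_mid between -0.25 and 0.25 m and z of pot3_hook in the frame of rail_mid between 0 and 0.013 m and x of pot4_hook in the frame of rail_mid between -0.018 and 0.014 m and y of pot4_hook in the frame of rail_mid between -0.25 and 0.25 m and z of pot4_hook in the frame of rail_mid between 0 and 0.013 m and value of joint screen above 0.108 m); the robot touches nothing.
It fails at once if one of the other kitchen things is moved more than 50 mm (distance of any of mug, soap, jar, timer from where it was at the start of the episode above 0.05 m).
Of pot1, pot2, pot3, pot4 only 2 to 3 are there at a start; the rules pass over those that are not, and their reading is None.
At some moment in a run one of pot1, pot2, pot3, pot4 may be knocked a few centimetres aside while the robot is not near it.
It also fails if it takes over 210 s, if anything falls off the work surface, if the arm or the gripper's body presses on something with over 40 N, if the wrist force passes 120 N, or if a joint passes its speed limit or range.

ROBOT

A 6-joint arm with a two-finger parallel gripper is mounted at the origin on the work surface. World frame = base frame: x ahead of the robot, y to its left, z up, the work surface at z = 0. Lengths are in m, angles in rad, forces in N, time in s.
With the tool pointing down it reaches from about 0.35 to 0.85 m from the base axis. Payload 8.1 kg.
Tool frame: the origin (TCP) lies between the finger pads; the fingertips stand 11 mm ahead of it and the grasp point (between the pads) lies 8 mm behind it (tips_ahead is the z of the fingertips in the tool frame, in m); z points along the fingers, y is the line along which they close (so a half turn about z gives the same grasp; the last joint's range is limited). The gripper opens to 93 mm and grips with 3 to 60 N. Pads are 15 mm wide; open, the fingers measure 128 mm over their backs; the gripper's body (75 mm by 188 mm) begins 65 mm behind the grasp point.
Start: joints at [-0.085, 0.13, 1.488, -0, 1.523, -0.085], TCP at [0.6, 0, 0.193] pointing down, gripper open.
Joint ranges: [-2.96, 2.96], [-0.89, 2.26], [0.02, 2.5], [-1.34, 4.48], [0, 2.73], [-2.66, 2.66]. Speed limits (rad/s): [2.39, 2.39, 2.79, 3.14, 3.14, 3.14].

INTERFACE

Orientations are given as a rotation vector (axis times angle).
In Python, from plant import read_state, read_camera, close_job, tips_ahead gives the robot as it stands. The module is installed in compiled form; this text tells all that it offers.
- The arm moves only by the tool move_arm, never from a script. Its argument "plan" is a list of rows, each a list of 7 numbers: the turn, a rotation vector about the tool's x, y, z in units of 6 degrees (1.0 is 6 degrees), then the shift along the tool's x, y, z in units of 25 mm (1.0 is 25 mm), then the finger opening in mm, from 0 to 93. A call has exactly 10 rows; each row shifts and turns the commanded pose from where the row before left it, along the tool's axes as they then stand; what a row does not reach is not made up. A row lasts 1/10 s, in which the tool goes at most 50 mm and 8.59 degrees, less where a joint would pass 70% of its speed; a pose out of reach is approached as far as the arm can. A call is refused whole if a number of a shift passes 1 or a number of a turn 1, either way. A call with a gripper value outside its range is refused whole. The fingers move at their own pace and stop on an object; "force" is the grip in N (left out, the last holds). Time passes only in rows, so rows that do not move let the fingers close, or fill a call up. It gives the time, the measured TCP pose, the force, the opening and the grip force at its end, in the units of the state.
- read_state(): the state, without advancing time (a new reading comes with each control period).
- read_camera(name): name is "scene" or "side" or "wrist"; returns a dict with "frame" (420x560x3 uint8, red, green, blue), "z_map" (420x560 float32, m along the optical axis (not along the pixel's ray), 0 where there is no reading), "fx", "fy", "cx", "cy" (pixels), "rvec" (rotation vector, rad) and "tvec" (3), from world to camera coordinates, as OpenCV has them. Camera axes: x right, y down, z forward; pixel columns grow to the right and rows downward; lengths in m; the calibration is good to about 2 mm. A picture is of the moment at which its call begins.
- close_job(): hands the job in; it is judged then, once.
The state is a dict: "t": time; "q": joint angles; "dq": joint speeds; "joint_torque": joint torques, N m; "tool_pos": TCP position; "orientation": TCP orientation; "force": force on the tool from outside, world axes, zero at the start; "wrist_torque": the same for the moment, N m; "opening": finger opening in m; "gripper_force": force on a finger pad.
Only numpy, scipy, OpenCV 4.12 (cv2) and the standard library are available. Lean on these libraries where they do the work, as an engineer would, in place of code of your own. Each camera call takes 0.05 s, during which the arm holds its last target. There are 200 camera calls.

## Working session

There is one attempt and no reset: what is moved stays moved. The work goes in short steps, Python scripts to look and compute and a tool call to move; the robot and the scene stay as the last step left them, time stands still between calls to the robot, and variables do not carry over. Pictures are saved under pics/ and viewed, at most 14 in all, crops included, and the job is handed in when it is done.

Besides the shell and the picture viewer there is one more tool, called after ">>>" in YAML: its name, and indented under it one key for each argument. move_arm: Moves the arm, as the interface text tells. Its arguments: {"type":"object","properties":{"plan":{"type":"array","items":{"type":"array","items":{"type":"number"}}},"force":{"type":"number"}},"required":["plan"]}

```bash
mkdir -p pics; cat > h.py <<'E'
import numpy as np, cv2
from plant import read_state, read_camera, close_job, tips_ahead
def shot(n,f=None):
    c=read_camera(n)
    if f: cv2.imwrite('pics/'+f,c['frame'][:,:,::-1])
    return c
def world(c):
    "per-pixel world points from z_map"
    z=c['z_map'].astype(float);v,u=np.mgrid[:z.shape[0],:z.shape[1]]
    p=np.stack([(u-c['cx'])/c['fx']*z,(v-c['cy'])/c['fy']*z,z],-1)
    R=cv2.Rodrigues(np.array(c['rvec'],float))[0]
    w=(p-np.array(c['tvec']).ravel())@R
    w[z==0]=np.nan
    return w
E
python3 - <<'E'
from h import *
a=shot('scene','a.png');b=shot('side','b.png')
np.savez('a.npz',**a);np.savez('b.npz',**b)
for c in(a,b):
    R=cv2.Rodrigues(np.array(c['rvec'],float))[0];print(-R.T@np.array(c['tvec']).ravel(),R[2])
print(read_state(),tips_ahead)
E
```

```text
[ 0.72018085 -0.99687287  1.01789579] [-0.18040539  0.73477447 -0.65388101]
[-0.19047197 -0.89587901  0.9617071 ] [ 0.50686335  0.62696403 -0.59161275]
{'t': 0.1, 'q': array([-8.53629322e-02,  1.31064026e-01,  1.48919613e+00,  5.54154166e-06,
        1.52298897e+00, -8.53914804e-02]), 'dq': array([ 0.00104329, -0.00208499, -0.00376062, -0.0014779 , -0.00070929,
        0.00086976]), 'joint_torque': array([ 2.89806376e-03, -5.61339462e+01, -4.93095982e+01,  7.72326719e-02,
        2.89617141e-02, -2.83941080e-05]), 'tool_pos': array([5.99437392e-01, 9.49665554e-05, 1.91791152e-01]), 'orientation': array([-2.22051140e+00, -2.22057419e+00,  1.66895068e-03]), 'force': array([ 0.0821609 , -0.06371615,  0.46033263]), 'wrist_torque': array([-0.04370782,  0.02459304,  0.05109237]), 'gripper_force': 0.0, 'opening': 0.09298910586087678} 0.011
```

View pics/a.png

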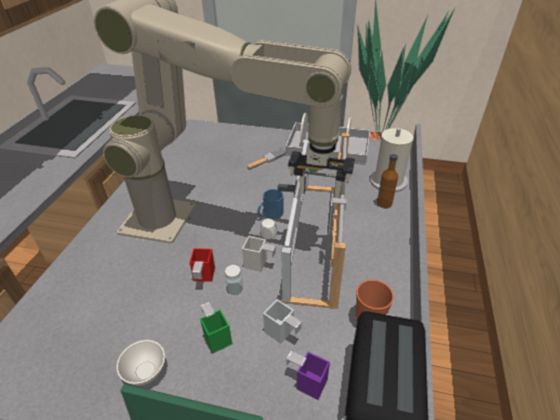

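View pics/b.png

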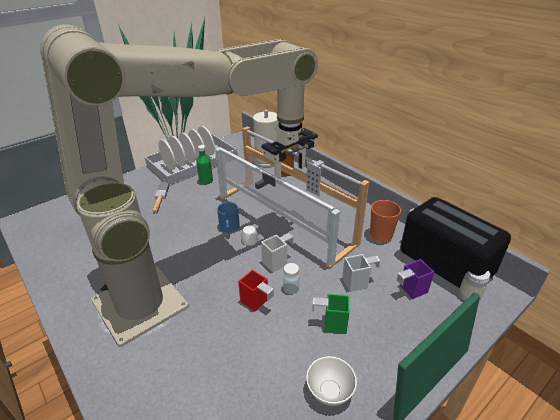

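The arm stands over the left part of the rack. The scene view shows a white pot at (255,253) and a grey pot at (280,320), with red, green and purple decoys. The screen handle is at about (290,188) in the scene view and (265,182) in the side view. Next I'll build a top-down map from the depth data.

```bash
python3 - <<'E'
from h import *
P=[];C=[]
for n in 'ab':
    c=dict(np.load(n+'.npz'));w=world(c);P.append(w.reshape(-1,3));C.append(c['frame'].reshape(-1,3))
P=np.vstack(P);C=np.vstack(C)
m=np.isfinite(P[:,0])&(P[:,0]>.25)&(P[:,0]<.95)&(P[:,1]>-.45)&(P[:,1]<.45)&(P[:,2]<.30)
P=P[m];C=C[m];o=np.argsort(P[:,2]);P=P[o];C=C[o]
# x up, y left; 1.25 px... 640 px/m*?
s=650
im=np.zeros((int(.7*s),int(.9*s),3),np.uint8);
im[((.95-P[:,0])*s).astype(int).clip(0,im.shape[0]-1),((.45-P[:,1])*s).astype(int).clip(0,im.shape[1]-1)]=C[:,::-1]
im=cv2.resize(im,None,fx=1.3,fy=1.3,interpolation=0)
for k in range(3,10): cv2.line(im,(0,int((.95-k/10)*s*1.3)),(759,int((.95-k/10)*s*1.3)),(0,255,255),1)
for k in range(-4,5): cv2.line(im,(int((.45-k/10)*s*1.3),0),(int((.45-k/10)*s*1.3),590),(0,255,255),1)
cv2.imwrite('pics/top.png',im)
# wood posts
h=cv2.cvtColor(C[None],cv2.COLOR_RGB2HSV)[0]
wd=(h[:,0]>8)&(h[:,0]<22)&(h[:,1]>110)&(P[:,2]>.2)
K=P[wd]; 
for s_ in (K[:,1]>0,K[:,1]<0): print('post',K[s_].mean(0),K[s_].min(0),K[s_].max(0),s_.sum())
g=(h[:,1]<60)&(P[:,2]>.245)&(P[:,2]<.28)
K=P[g];print(len(K))
E
```

```text
post [0.64340496 0.29882677 0.23671642] [0.62854281 0.08600181 0.20008112] [0.82102183 0.31638433 0.26545881] 110
post [ 0.68846628 -0.25269161  0.23662385] [ 0.67471684 -0.25880301  0.20052326] [ 0.70580788 -0.23733371  0.26491241] 350
1089
```

View pics/top.png

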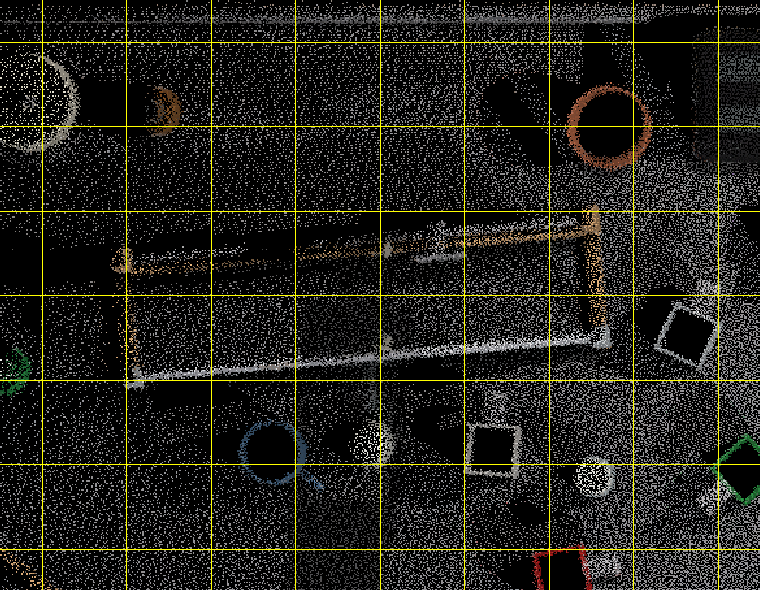

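Rough map, in metres:
- **Rack:** middle (0.663, 0.024), yaw about +0.075 rad.
- **Pots:** A at (0.418, -0.133), B at (0.553, -0.363).
- **Handle:** about (0.480, 0.010).
- **Grater:** about -0.10 along the rack's y.

First I'll narrow the fingers and lift out, then start turning the tool.

>>> move_arm:
  plan:
    - [0,0,0,0,0,0,50]
    - [0,0,0,0,0,0,50]
    - [0,0,0,0,0,0,50]
    - [0,0,0,0,0,-1,50]
    - [0,0,0,0,0,-1,50]
    - [0,0,1,0,0,-1,50]
    - [0,0,1,0,0,-1,50]
    - [0,0,1,0,0,-1,50]
    - [0,0,1,0,0,-1,50]
    - [0,0,1,0,0,0,50]
  force: 30

```text
t: 1.1
tool_pos: [0.6014, -0.0001, 0.3477]
orientation: [2.721, 1.563, 0.009]
force: [1.2, -0.6, 0.4]
opening: 0.0499
gripper_force: 0.0
```

>>> move_arm:
  plan:
    - [0,0,1,0,0,0,50]
    - [0,0,1,0,0,0,50]
    - [0,0,1,0,0,0,50]
    - [0,0,1,0,0,0,50]
    - [0,0,1,0,0,0,50]
    - [0,0,1,0,0,0,50]
    - [0,0,1,0,0,0,50]
    - [0,0,1,0,0,0,50]
    - [0,0,1,0,0,0,50]
    - [0,0,0.3,0,0,0,50]

```text
t: 2.1
tool_pos: [0.6, 0.0, 0.3427]
orientation: [3.14, 0.109, -0.0]
force: [0.5, -0.1, 0.2]
opening: 0.0501
gripper_force: 0.0
```

>>> move_arm:
  plan:
    - [0,0,0,-1,0,0,50]
    - [0,0,0,-1,0,0,50]
    - [0,0,0,-1,0,0,50]
    - [0,0,0,-1,0,0,50]
    - [0,0,0,-0.8,0,0,50]
    - [0,0,0,0,0,0,50]
    - [0,0,0,0,0,0,50]
    - [0,0,0,0,0,0,50]
    - [0,0,0,0,0,0,50]
    - [0,0,0,0,0,0,50]

```text
t: 3.1
tool_pos: [0.4807, -0.0087, 0.3423]
orientation: [-3.139, -0.115, 0.001]
force: [0.6, 0.4, 0.6]
opening: 0.05
gripper_force: 0.0
```

```bash
python3 - <<'E'
from h import *
w=shot('wrist','w1.png');np.savez('w1.npz',**w);a=shot('scene');np.savez('a1.npz',**a);b=shot('side');np.savez('b1.npz',**b)
s=read_state();print(s['tool_pos'],s['orientation'])
R=cv2.Rodrigues(np.array(w['rvec'],float))[0];print(-R.T@np.array(w['tvec']).ravel(),R)
E
```

```text
[ 0.48052485 -0.00876804  0.34250416] [-3.13941176e+00 -1.15239878e-01  7.65528923e-04]
[ 0.56119955 -0.00176772  0.53398267] [[ 7.41552728e-02 -9.97246654e-01 -3.26224570e-04]
 [-9.55297313e-01 -7.11297920e-02  2.86962710e-01]
 [-2.86195806e-01 -2.09681566e-02 -9.57941698e-01]]
```

View pics/w1.png

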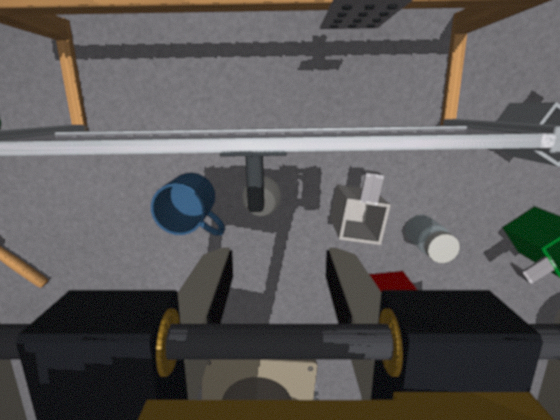

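The wrist view shows the handle bar at (255,155–210), the screen's top edge along rows 140–150, the grater at (365,10) and the white pot at (365,220).

```bash
cat >> h.py <<'E'
def cloud(*cs):
    P=np.vstack([world(c).reshape(-1,3) for c in cs]);C=np.vstack([c['frame'].reshape(-1,3) for c in cs])
    H=cv2.cvtColor(C[None],cv2.COLOR_RGB2HSV)[0].astype(int)
    m=np.isfinite(P[:,0]);return P[m],H[m]
def lin(Q):
    k,c=np.polyfit(Q[:,1],Q[:,0],1)
    for _ in range(4):
        r=Q[:,0]-k*Q[:,1]-c;s=max(1.5*np.median(abs(r)),.001);g=abs(r)<2*s;k,c=np.polyfit(Q[g,1],Q[g,0],1)
    return k,c,g.sum(),s
E
python3 - <<'E'
from h import *
L=lambda n:dict(np.load(n+'.npz'))
w=L('w1');W=world(w)
sub=W[150:215,235:280];v=w['frame'][150:215,235:280].max(-1)
m=(sub[...,2]>.19)&(v<80);q=sub[m];print('handle',len(q),np.median(q,0),q.min(0),q.max(0))
for n in('a1','b1'):
    P,H=cloud(L(n)); exp=.663-.0754*(P[:,1]-.024)
    d=P[:,0]-exp
    in_=(abs(P[:,1]-.024)<.26)
    r=in_&(abs(d)<.03)&(P[:,2]>.247)&(P[:,2]<.262)&(H[:,1]<70); print(n,'rail',lin(P[r]),r.sum(),P[r][:,2].max())
    r=in_&(abs(d+.14)<.03)&(P[:,2]>.235)&(P[:,2]<.275); Q=P[r];t=np.percentile(Q[:,2],90);print('screen',lin(Q[Q[:,2]>t-.006]),t)
    r=(abs(d)<.03)&(P[:,2]>.2)&(P[:,2]<.275)&(H[:,0]>8)&(H[:,0]<22)&(H[:,1]>100)
    for s in(1,-1):
        K=P[r&(s*(P[:,1]-.024)>.26)&(s*(P[:,1]-.024)<.32)]
        if len(K):print('post',np.percentile(K,2,axis=0),np.percentile(K,98,axis=0),len(K))
        r2=(abs(d+.14)<.03)&(P[:,2]>.15)&(P[:,2]<.275)&(abs(s*(P[:,1]-.024)-.28)<.05)
    g=in_&(d<.0)&(d>-.05)&(P[:,2]>.20)&(P[:,2]<.24)&(H[:,1]<70);K=P[g];print('grater',np.percentile(K,[3,50,97],axis=0),len(K))
E
```

```text
handle 1030 [0.49433868 0.01623236 0.22559819] [ 0.4643276  -0.00468747  0.20925168] [0.52206031 0.03459858 0.23141147]
a1 rail (np.float64(-0.08847814523690736), np.float64(0.6686539962961227), np.int64(425), np.float64(0.005109870213330259)) 467 0.2618689545376844
screen (np.float64(-1.7610467155051044), np.float64(0.5649353105158502), np.int64(2), 0.001) 0.2353045729028123
post [0.63138519 0.29657407 0.2036526 ] [0.65302101 0.32010317 0.26449882] 31
post [ 0.67745378 -0.25725422  0.20128198] [ 0.70215338 -0.23997058  0.26402129] 213
grater [[ 0.63990183 -0.09842357  0.20248599]
 [ 0.64593168 -0.09311913  0.22321276]
 [ 0.64863626 -0.04984491  0.23712155]] 22
b1 rail (np.float64(-0.08542192493691146), np.float64(0.6683850384668861), np.int64(338), np.float64(0.00407085573662741)) 423 0.26189602703455395Traceback (most recent call last):
  File "<stdin>", line 11, in <module>
    return _quantile_unchecked(
        a, q, axis, out, overwrite_input, method, keepdims, weights)
    return _ureduce(a,
                    func=_quantile_ureduce_func,
    ...<5 lines>...
                    overwrite_input=overwrite_input,
                    method=method)
    r = func(a, **kwargs)
    result = _quantile(arr,
                       quantiles=q,
    ...<2 lines>...
                       out=out,
                       weights=wgt)
    slices_having_nans = np.isnan(arr[-1, ...])
                                  ~~~^^^^^^^^^
IndexError: index -1 is out of bounds for axis 0 with size 0
```

The handle's top is at z≈0.226, its axis at (0.483, 0.014), and the rack's yaw about 0.087. I'll descend and pinch it.

>>> move_arm:
  plan:
    - [0,0,-0.13,0.02,-0.92,0,50]
    - [0,0,0,0,0,1,50]
    - [0,0,0,0,0,1,50]
    - [0,0,0,0,0,1,50]
    - [0,0,0,0,0,1,50]
    - [0,0,0,0,0,1,50]
    - [0,0,0,0,0,0.4,50]
    - [0,0,0,0,0,0,5]
    - [0,0,0,0,0,0,5]
    - [0,0,0,0,0,0,5]
  force: 30

```text
t: 4.25
tool_pos: [0.4801, 0.0141, 0.2095]
orientation: [3.138, 0.136, 0.004]
force: [-0.3, 0.0, 0.5]
opening: 0.0303
gripper_force: 0.0
```

>>> move_arm:
  plan:
    - [0,0,0,0,0,0,5]
    - [0,0,0,0,0,0,5]
    - [0,0,0,0,0,0.2,5]
    - [0,0,0,0,0,0.4,5]
    - [0,0,0,0,0,0.4,5]
    - [0,0,0,0,0,0.4,5]
    - [0,0,0,0,0,0.4,5]
    - [0,0,0,0,0,0.4,5]
    - [0,0,0,0,0,0.4,5]
    - [0,0,0,0,0,0.4,5]

```text
t: 5.25
tool_pos: [0.4792, 0.0142, 0.1319]
orientation: [3.139, 0.136, 0.0]
force: [3.5, 0.5, 4.7]
opening: 0.0047
gripper_force: 2.2
```

```bash
python3 - <<'E'
from h import *
b=shot('side','b2.png');w=shot('wrist')
s=b['frame'][120:280,190:370];o=np.hstack([cv2.resize(s,(450,400)),w['frame'][:400,150:450]])
cv2.imwrite('pics/c2.png',o[:,:,::-1]);print(read_state()['tool_pos'])
E
```

```text
[0.47724516 0.01429875 0.13025997]
```

View pics/c2.png

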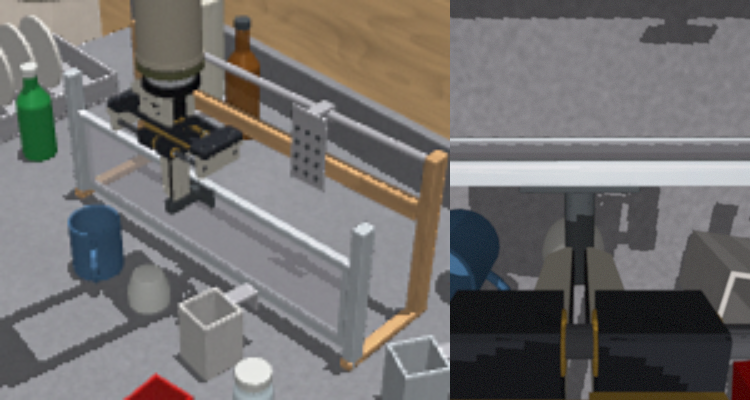

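```bash
python3 - <<'E'
from h import *
w=shot('wrist');W=world(w)
print(W[175,[200,300,400]]);print(W[200:250:10,275:285:4].round(4)); b=shot('side');B=world(b)
for v in range(192,206,3): print(v,[B[v,u].round(3).tolist() for u in (258,264,270)])
print(read_state()['tool_pos'],read_state()['force'])
E
```

```text
[[ 0.52301573  0.05809841  0.15880311]
 [ 0.52737769  0.00937507  0.15915899]
 [ 0.53161112 -0.03936166  0.15885909]]
[[[0.5124 0.0204 0.1545]
  [0.5128 0.0184 0.1551]
  [0.5127 0.0163 0.1544]]

 [[0.5075 0.02   0.156 ]
  [0.5073 0.0179 0.1546]
  [0.5076 0.0159 0.1551]]

 [[0.5018 0.0195 0.155 ]
  [0.5023 0.0175 0.1561]
  [0.5021 0.0154 0.1549]]

 [[0.4962 0.019  0.1549]
  [0.4959 0.0169 0.1536]
  [0.4971 0.0149 0.1562]]

 [[0.4909 0.0186 0.1557]
  [0.4911 0.0165 0.1557]
  [0.4908 0.0143 0.1546]]]
192 [[0.479, 0.019, 0.181], [0.487, -0.003, 0.189], [0.53, 0.02, 0.158]]
195 [[0.478, 0.019, 0.169], [0.486, -0.003, 0.177], [0.522, 0.009, 0.154]]
198 [[0.477, 0.019, 0.158], [0.494, 0.007, 0.156], [0.521, 0.009, 0.142]]
201 [[0.468, 0.008, 0.155], [0.492, 0.006, 0.144], [0.527, 0.017, 0.122]]
204 [[0.467, 0.007, 0.143], [0.521, 0.045, 0.096], [0.526, 0.016, 0.11]]
[0.47768207 0.01426654 0.13146871] [-0.19608178  0.07856715 -0.28426869]
```

```bash
python3 - <<'E'
from h import *
L=lambda n:dict(np.load(n+'.npz'))
for n in('w1','a1','b1'):
    P,H=cloud(L(n));m=(abs(P[:,0]-.4805)<.03)&(abs(P[:,1]+.0088)<.07)&(P[:,2]>.27)&(P[:,2]<.42)
    Q=P[m];print(n,len(Q),np.percentile(Q[:,2],[0,2,10]),Q[Q[:,2]<np.percentile(Q[:,2],5)].mean(0))
    c=P[(abs(P[:,2])<.02)&(P[:,0]>.3)&(P[:,0]<.6)];print(' counter',np.median(c[:,2]))
b=shot('side');P,H=cloud(b,shot('wrist'));m=(abs(P[:,0]-.478)<.012)&(abs(P[:,1]-.014)<.03)&(P[:,2]>.09)&(P[:,2]<.3)
Q=P[m];print(np.c_[np.histogram(Q[:,2],21,(.09,.3))[0],np.histogram(Q[:,2],21,(.09,.3))[1][:-1]].round(2).tolist())
f=np.load('w1.npz')['frame'];cv2.imwrite('pics/z.png',cv2.resize(b['frame'][165:225,230:310],(800,600))[:,:,::-1])
E
```

```text
w1 4739 [0.36706578 0.370584   0.37775362] [ 0.48691585 -0.00691163  0.37097353]
 counter -0.0005424197062937202
a1 118 [0.36675294 0.36890421 0.37264841] [0.48403579 0.0018736  0.36872754]
 counter -6.0995246897840146e-05
b1 212 [0.36813683 0.37060349 0.37763829] [0.47726685 0.00760792 0.37087626]
 counter 0.00018780127678179564
[[0.0, 0.09], [0.0, 0.1], [0.0, 0.11], [0.0, 0.12], [6.0, 0.13], [16.0, 0.14], [590.0, 0.15], [394.0, 0.16], [575.0, 0.17], [780.0, 0.18], [885.0, 0.19], [315.0, 0.2], [285.0, 0.21], [59.0, 0.22], [72.0, 0.23], [87.0, 0.24], [18.0, 0.25], [3.0, 0.26], [6.0, 0.27], [22.0, 0.28], [14.0, 0.29]]
```

View pics/z.png

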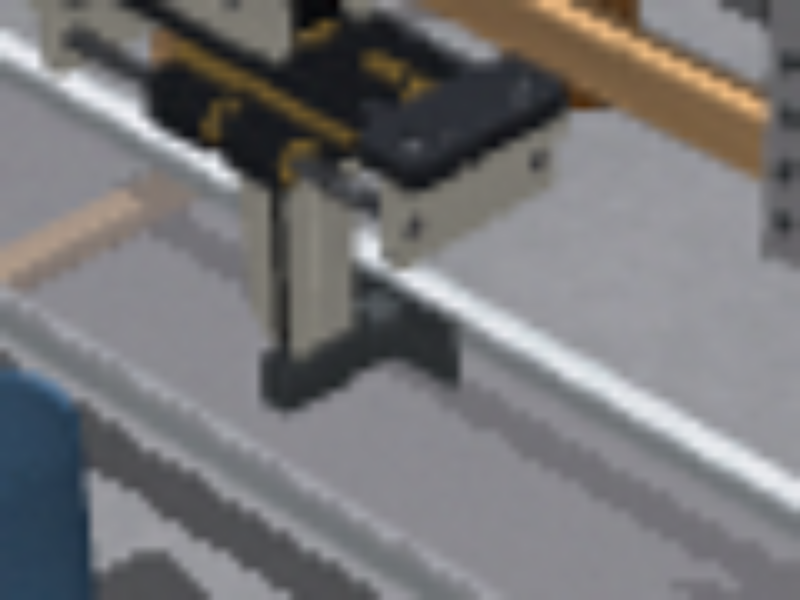

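The fingertips actually stand about 25 mm above the reported TCP (cameras: 0.367 against 0.3425). So the closed fingers are resting on top of the handle, and the screen is at about 0.019. I'll keep pushing down like this and use tips = tool z + 0.0245 from now on.

>>> move_arm:
  plan:
    - [0,0,0,0,0,0.2,5]
    - [0,0,0,0,0,0.2,5]
    - [0,0,0,0,0,0.2,5]
    - [0,0,0,0,0,0.1,5]
    - [0,0,0,0,0,0.1,5]
    - [0,0,0,0,0,0.05,5]
    - [0,0,0,0,0,0,5]
    - [0,0,0,0,0,0,5]
    - [0,0,0,0,0,0,5]
    - [0,0,0,0,0,0,5]

```text
t: 6.55
tool_pos: [0.4789, 0.0142, 0.1113]
orientation: [-3.139, -0.136, 0.001]
force: [0.2, -0.4, 0.4]
opening: 0.0051
gripper_force: 0.2
```

```bash
python3 - <<'E'
from h import *
w=shot('wrist');W=world(w);s=read_state()
print(np.nanmedian(W[200:250,276:283,2]),s['tool_pos'],s['force'])
E
```

```text
0.13644616693236228 [0.47885943 0.01423308 0.11125831] [-0.22992121  0.17269553  1.31829911]
```

>>> move_arm:
  plan:
    - [0,0,0,0,0,0.1,5]
    - [0,0,0,0,0,0.05,5]
    - [0,0,0,0,0,0,5]
    - [0,0,0,0,0,0,5]
    - [0,0,0,0,0,-1,5]
    - [0,0,0,0,0,-1,5]
    - [0,0,0,0,0,-1,5]
    - [0,0,0,0,0,-1,5]
    - [0,0,0,0,0,-1,5]
    - [0,0,0,-0.5,0.9,0,90]

```text
t: 7.6
tool_pos: [0.4708, -0.0081, 0.2365]
orientation: [3.138, 0.141, 0.009]
force: [0.9, -0.7, -0.1]
opening: 0.0093
gripper_force: 0.0
```

>>> move_arm:
  plan:
    - [0,0,0,-0.5,0.9,0,90]
    - [0,0,0,-0.5,0.9,0,90]
    - [0,0,0,-0.5,0.9,0,90]
    - [0,0,0,-0.5,0.9,0,90]
    - [0,0,0,-0.5,0.9,0,90]
    - [0,0,0,0,0.2,0,90]
    - [0,0,0,0,0,0,90]
    - [0,0,0,0,0,0,90]
    - [0,0,0,0,0,0,90]
    - [0,0,0,0,0,0,90]

```text
t: 8.6
tool_pos: [0.4168, -0.131, 0.2326]
orientation: [-3.138, -0.138, 0.0]
force: [-0.0, -0.5, 0.3]
opening: 0.0876
gripper_force: 0.0
```

```bash
python3 - <<'E'
from h import *
n={}
for k in('wrist','scene','side'):
    c=shot(k);np.savez('d_'+k+'.npz',**c);n[k]=c
s=read_state();print(s['tool_pos'],s['orientation'])
P,H=cloud(n['scene'],n['side'])
def q(c,r,z0,z1,t):
    m=(np.hypot(P[:,0]-c[0],P[:,1]-c[1])<r)&(P[:,2]>z0)&(P[:,2]<z1);Q=P[m];print(t,m.sum(),np.percentile(Q[:,2],[50,90,98]))
    top=Q[Q[:,2]>np.percentile(Q[:,2],97)-.008];rc=cv2.minAreaRect((top[:,:2]*1000).astype(np.float32));print(rc,np.median(H[m],0));return top
q((.418,-.133),.09,.04,.14,'A');q((.553,-.363),.09,.04,.14,'B')
print('screen top',[np.percentile(P[(abs(P[:,0]-(.527-.087*(P[:,1]-.01)))<.015)&(abs(P[:,1]+.1)<.1)][:,2],p) for p in(90,98)])
cv2.imwrite('pics/w3.png',n['wrist']['frame'][:,:,::-1])
E
```

```text
[ 0.41673499 -0.13133409  0.23269838] [-3.13847526e+00 -1.37808959e-01  1.04014743e-04]
A 1176 [0.074164   0.09028501 0.09258805]
((437.3150634765625, -132.93377685546875), (66.06703186035156, 104.23690795898438), 85.90841674804688) [ 17.   8. 124.]
B 1426 [0.07608462 0.09034667 0.09196597]
((570.031982421875, -371.7900085449219), (66.15992736816406, 101.36070251464844), 63.80813980102539) [100.   7. 128.]
screen top [np.float64(0.13943240851440702), np.float64(0.14195633877707647)]
```

View pics/w3.png

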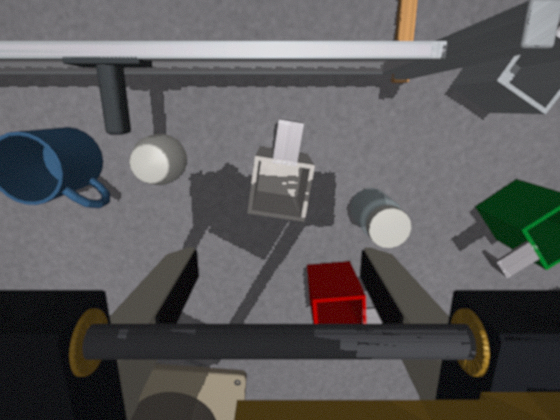

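The wrist view shows the white pot's rim at (282,188) with its hook pointing up at (289,140), and the fingertips at (197,250) and (362,250). The screen is down: its top edge is at 0.140.

```bash
python3 - <<'E'
from h import *
c=dict(np.load('d_wrist.npz'));P,H=cloud(c)
m=(np.hypot(P[:,0]-.43,P[:,1]+.133)<.08)&(P[:,2]>.082)&(P[:,2]<.1);print(cv2.minAreaRect((P[m][:,:2]*1000).astype(np.float32)),np.median(P[m][:,2]))
for n in('wrist','scene','side'):
    P,H=cloud(dict(np.load(f'd_{n}.npz')))
    for s in(1,-1):
        m=(abs(P[:,0]-.4167)<.03)&(s*(P[:,1]+.1313)>.03)&(s*(P[:,1]+.1313)<.07)&(P[:,2]>.24)&(P[:,2]<.285);Q=P[m]
        if len(Q)>5:print(n,s,np.percentile(Q,[1,50,99],axis=0).round(4).tolist(),len(Q))
E
```

```text
((437.47119140625, -131.76116943359375), (60.08995819091797, 98.35810089111328), 85.95932006835938) 0.08944588107136195
wrist 1 [[0.4063, -0.0869, 0.2586], [0.4215, -0.0838, 0.2738], [0.423, -0.0716, 0.2847]] 1082
wrist -1 [[0.4141, -0.1863, 0.2587], [0.4303, -0.1742, 0.2738], [0.432, -0.1726, 0.2846]] 1083
scene -1 [[0.4138, -0.1921, 0.2588], [0.4237, -0.1883, 0.2762], [0.4302, -0.1776, 0.2842]] 34
side 1 [[0.4036, -0.0901, 0.2612], [0.4094, -0.0858, 0.2717], [0.4225, -0.0753, 0.2841]] 46
side -1 [[0.4136, -0.1935, 0.26], [0.4168, -0.1888, 0.2751], [0.4315, -0.1791, 0.2841]] 39
```

Pot A is at (0.4185, -0.1304), its axis at -4.0°, its rim at 0.09. I'll turn +9.1° and descend until the tips are at z≈0.05.

>>> move_arm:
  plan:
    - [0,0,1,0,0,0.5,92]
    - [0,0,0.5,0,-0.02,0.8,92]
    - [0,0,0,0,0,1,92]
    - [0,0,0,0,0,1,92]
    - [0,0,0,0,0,1,92]
    - [0,0,0,0,0,1,92]
    - [0,0,0,0,0,1,92]
    - [0,0,0,0,0,1,92]
    - [0,0,0,0,0,0.7,92]
    - [0,0,0,0,0,0.3,92]
  force: 20

```text
t: 9.75
tool_pos: [0.4152, -0.1305, 0.0233]
orientation: [-3.138, 0.11, 0.005]
force: [-1.0, 0.1, -0.9]
opening: 0.092
gripper_force: 0.0
```

>>> move_arm:
  plan:
    - [0,0,0,0,0,0,40]
    - [0,0,0,0,0,0,40]
    - [0,0,0,0,0,0,40]
    - [0,0,0,0,0,0,40]
    - [0,0,0,0,0,0,40]
    - [0,0,0,0,0,0,40]
    - [0,0,0,0,0,0,40]
    - [0,0,0,0,0,0,40]
    - [0,0,0,0,0,0,40]
    - [0,0,0,0,0,0,40]

```text
t: 10.75
tool_pos: [0.4173, -0.1316, 0.0261]
orientation: [3.139, -0.11, 0.002]
force: [-0.7, 0.3, 6.4]
opening: 0.06
gripper_force: 20.0
```

>>> move_arm:
  plan:
    - [0,0,0,0,0,-0.3,40]
    - [0,0,0,0,0,-1,40]
    - [0,0,0,0,0,-1,40]
    - [0,0,0,0,0,-1,40]
    - [0,0,0,0,0,-1,40]
    - [0,0,0,0,0,-1,40]
    - [0,0,0,0,0,-1,40]
    - [0,0,0,0,0,-1,40]
    - [0,0,0,0,0,-1,40]
    - [0,0,0,0,0,-1,40]

```text
t: 11.75
tool_pos: [0.4161, -0.1311, 0.2588]
orientation: [-3.139, 0.11, 0.001]
force: [0.0, -0.7, -1.2]
opening: 0.0597
gripper_force: 20.0
```

```bash
python3 - <<'E'
from h import *
for k in('wrist','scene','side'):
    c=shot(k);np.savez('e_'+k+'.npz',**c)
    P,H=cloud(c);k_,o=-.0869,.6685
    d=P[:,0]-o-k_*P[:,1]
    if k!='wrist':
        r=(P[:,1]>-.2)&(P[:,1]<.27)&(abs(d)<.015)&(P[:,2]>.235)&(P[:,2]<.265)&(H[:,1]<70);Q=P[r];q=Q[Q[:,2]>.252];print(k,'rail top',lin(q),'all',lin(Q),Q[:,2].max())
        for s in (1,-1):
            m=(abs(d)<.04)&(abs(s*(P[:,1]-.028)-.28)<.03)&(P[:,2]>.2)&(P[:,2]<.27)&(H[:,0]>8)&(H[:,0]<22)&(H[:,1]>100)
            print(' post',np.percentile(P[m],[2,98],axis=0).round(4).tolist())
        m=(d<-.005)&(d>-.05)&(abs(P[:,1]+.08)<.1)&(P[:,2]>.195)&(P[:,2]<.24)&(H[:,1]<60);print(' grater',np.percentile(P[m],[2,50,98],axis=0).round(4).tolist(),m.sum())
    m=(P[:,2]>.22)&(P[:,2]<.345)&(np.hypot(P[:,0]-.44,P[:,1]+.13)<.09)
    Q=P[m];z=np.percentile(Q[:,2],[5,50,95]);h=Q[Q[:,0]>.46];print(k,'hook',len(h),np.percentile(h,[2,50,98],axis=0).round(4).tolist() if len(h) else 0)
print(read_state()['tool_pos'],read_state()['orientation'])
cv2.imwrite('pics/e.png',dict(np.load('e_wrist.npz'))['frame'][:,:,::-1])
E
```

```text
wrist hook 4357 [[0.4606, -0.1453, 0.3013], [0.474, -0.1335, 0.3222], [0.4854, -0.1221, 0.3235]]
scene rail top (np.float64(-0.08885460463779767), np.float64(0.6686793214136454), np.int64(353), np.float64(0.0044878032568752)) all (np.float64(-0.08931666881835815), np.float64(0.6688258913458482), np.int64(388), np.float64(0.004972907117253511)) 0.2629217029646273
 post [[0.6313, 0.2981, 0.2026], [0.653, 0.3165, 0.2648]]
 post [[0.6775, -0.2574, 0.202], [0.7022, -0.2396, 0.2633]]
 grater [[0.6398, -0.0984, 0.1979], [0.6464, -0.0951, 0.2199], [0.6491, -0.0494, 0.2393]] 26
scene hook 89 [[0.4612, -0.1489, 0.3008], [0.4792, -0.1374, 0.3261], [0.4856, -0.1237, 0.3298]]
side rail top (np.float64(-0.08468566953950635), np.float64(0.6690879724672577), np.int64(188), np.float64(0.003566482073846855)) all (np.float64(-0.08670009670067774), np.float64(0.6681910519447741), np.int64(267), np.float64(0.0034271797755347777)) 0.2626160899387189
 post [[0.6295, 0.2958, 0.2025], [0.6559, 0.3138, 0.2634]]
 post [[0.6769, -0.2588, 0.2009], [0.7052, -0.2421, 0.2631]]
 grater [[0.6413, -0.0991, 0.196], [0.6456, -0.0731, 0.2177], [0.652, -0.0427, 0.2392]] 157
side hook 13 [[0.4816, -0.1488, 0.2961], [0.4849, -0.1458, 0.3028], [0.4874, -0.1311, 0.3076]]
[ 0.41732546 -0.13157829  0.2593216 ] [ 3.13851694 -0.11003716  0.00450103]
```

View pics/e.png

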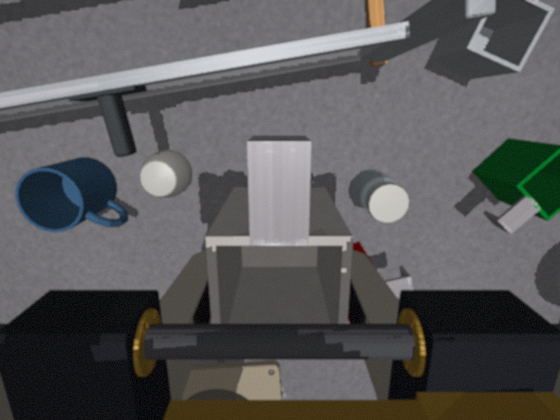

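The pot is held level, rim at 0.323, hook end at x=0.4855. The rail line is x = 0.6685 - 0.087·y. I'll turn to the rack's yaw and carry the pot to rack y=+0.15, stopping 20 mm short.

>>> move_arm:
  plan:
    - [0,0,-0.75,0,0,0,40]
    - [0,0,-0.75,0,0,0,40]
    - [0,0,0,0.5,-1,0,40]
    - [0,0,0,0.6,-1,0,40]
    - [0,0,0,0.6,-1,0,40]
    - [0,0,0,0.6,-1,0,40]
    - [0,0,0,0.6,-1,0,40]
    - [0,0,0,0.6,-1,0,40]
    - [0,0,0,0.6,-1,0,40]
    - [0,0,0,0.6,-1,0,40]

```text
t: 12.9
tool_pos: [0.5156, 0.0793, 0.2555]
orientation: [3.139, 0.137, -0.005]
force: [0.0, 0.9, -1.7]
opening: 0.06
gripper_force: 20.0
```

>>> move_arm:
  plan:
    - [0,0,0,0.7,-0.9,0,40]
    - [0,0,0,0.7,-0.9,0,40]
    - [0,0,0,0.7,-0.9,0,40]
    - [0,0,0,0.4,-0.6,0,40]
    - [0,0,0,0.27,-0.2,0,40]
    - [0,0,0,0,0,0,40]
    - [0,0,0,0,0,0,40]
    - [0,0,0,0,0,0,40]
    - [0,0,0,0,0,0,40]
    - [0,0,0,0,0,0,40]

```text
t: 13.9
tool_pos: [0.5776, 0.1708, 0.258]
orientation: [-3.139, -0.135, -0.001]
force: [0.2, 0.4, -1.3]
opening: 0.0602
gripper_force: 20.0
```

```bash
cat > look.py <<'E'
from h import *
s=read_state();print(s['tool_pos'],s['orientation'],s['force'],s['opening'])
M=np.array([.666,.029]);c_,s_=np.cos(.087),np.sin(.087)
def rk(P): d=P[:,:2]-M;return np.c_[d[:,0]*c_+d[:,1]*s_,-d[:,0]*s_+d[:,1]*c_,P[:,2]]
t=rk(s['tool_pos'][None])[0];print('tool in rack',t.round(4))
for k in('wrist','scene','side'):
    P,H=cloud(shot(k,k+'_l.png'));Q=rk(P)
    if k!='wrist' or 1:
        m=(abs(Q[:,0])<.012)&(abs(Q[:,1])<.25)&(abs(Q[:,1]-t[1])>.05)&(Q[:,2]>.25)&(Q[:,2]<.26)&(abs(Q[:,1]+.1)>.05)
        if m.sum()>20:print(k,'rail x',np.percentile(Q[m][:,0],[5,50,95]).round(4),m.sum())
    # strap of held pot: bright points around tool y, ahead
    m=(Q[:,0]>t[0]+.032)&(Q[:,0]<t[0]+.09)&(abs(Q[:,1]-t[1])<.02)&(abs(Q[:,2]-t[2]-.06)<.02)
    if m.sum()>10:print(k,'strap',np.percentile(Q[m],[2,50,98],axis=0).round(4).tolist(),m.sum())
E
python3 look.py
```

```text
[0.57761834 0.1707946  0.25804928] [-3.13865326e+00 -1.35319211e-01 -7.00585789e-04] [ 0.16858231  0.39549944 -1.32563834] 0.060203759827431
tool in rack [-0.0757  0.1489  0.258 ]
wrist rail x [-0.0032  0.0018  0.0071] 6045
wrist strap [[-0.0429, 0.1387, 0.31], [-0.0232, 0.1503, 0.3215], [-0.0067, 0.1617, 0.3227]] 6006
scene rail x [-0.005  -0.0001  0.0056] 239
scene strap [[-0.0414, 0.1368, 0.3081], [-0.0244, 0.1469, 0.3215], [-0.0084, 0.1636, 0.3249]] 57
side rail x [-0.0049 -0.0003  0.0059] 177
side strap [[-0.0379, 0.133, 0.2996], [-0.0084, 0.141, 0.3066], [-0.0054, 0.1634, 0.3198]] 22
```

Forward 22.5 mm, then lower 45 mm so the lip goes behind the rail, and look.

>>> move_arm:
  plan:
    - [0,0,0,0.5,0,0,40]
    - [0,0,0,0.4,0,0,40]
    - [0,0,0,0,0,0,40]
    - [0,0,0,0,0,0,40]
    - [0,0,0,0,0,0.5,40]
    - [0,0,0,0,0,0.5,40]
    - [0,0,0,0,0,0.4,40]
    - [0,0,0,0,0,0.4,40]
    - [0,0,0,0,0,0,40]
    - [0,0,0,0,0,0,40]

```text
t: 15.05
tool_pos: [0.5998, 0.1733, 0.2124]
orientation: [3.139, 0.136, -0.001]
force: [-0.4, -1.1, -1.4]
opening: 0.06
gripper_force: 20.0
```

```bash
python3 look.py
```

```text
[0.59982365 0.17326414 0.21236457] [ 3.13851985e+00  1.36463793e-01 -1.17098063e-03] [-0.40549245 -1.06458034 -1.37413375] 0.060005909247538125
tool in rack [-0.0534  0.1495  0.2124]
wrist rail x [-0.0032  0.0026  0.0073] 7293
wrist strap [[-0.0204, 0.1319, 0.2539], [0.0, 0.1505, 0.2756], [0.0157, 0.1668, 0.277]] 6622
scene rail x [-0.005  -0.0001  0.0056] 239
scene strap [[-0.0164, 0.1332, 0.2541], [0.0008, 0.1457, 0.2751], [0.0138, 0.1655, 0.2798]] 71
side rail x [-0.0048 -0.0002  0.0061] 184
side strap [[-0.0207, 0.1305, 0.2525], [0.0128, 0.1425, 0.2571], [0.0181, 0.1673, 0.2725]] 24
```

View pics/wrist_l.png

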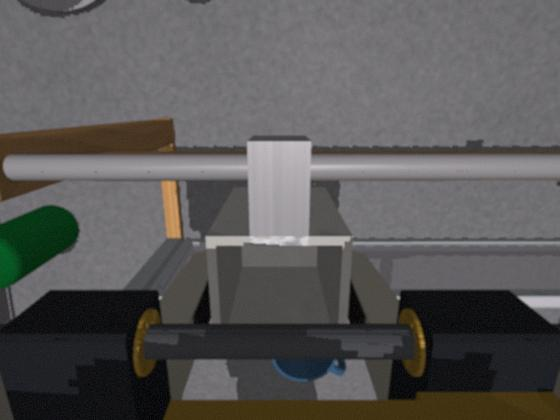

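The strap crosses the rail at (280,165), with the lip behind it. I'll lower the last 16 mm softly and check the force.

>>> move_arm:
  plan:
    - [0,0,0,0,0,0.2,40]
    - [0,0,0,0,0,0.15,40]
    - [0,0,0,0,0,0.1,40]
    - [0,0,0,0,0,0.1,40]
    - [0,0,0,0,0,0.06,40]
    - [0,0,0,0,0,0.04,40]
    - [0,0,0,0,0,0,40]
    - [0,0,0,0,0,0,40]
    - [0,0,0,0,0,0,40]
    - [0,0,0,0,0,0,40]

```text
t: 16.2
tool_pos: [0.6001, 0.1733, 0.1966]
orientation: [-3.139, -0.137, -0.0]
force: [0.2, -0.3, -0.9]
opening: 0.06
gripper_force: 20.0
```

>>> move_arm:
  plan:
    - [0,0,0,0,0,0.04,40]
    - [0,0,0,0,0,0,40]
    - [0,0,0,0,0,0.04,40]
    - [0,0,0,0,0,0,40]
    - [0,0,0,0,0,0,40]
    - [0,0,0,0,0,0,40]
    - [0,0,0,0,0,0,40]
    - [0,0,0,0,0,0,40]
    - [0,0,0,0,0,0,40]
    - [0,0,0,0,0,0,40]

```text
t: 17.2
tool_pos: [0.6005, 0.1734, 0.1948]
orientation: [-3.138, -0.136, -0.002]
force: [0.5, 0.7, 4.6]
opening: 0.0599
gripper_force: 20.0
```

Contact at 4.6 N. Now a small pull forward to seat the lip, then lower the grip to the minimum and open slowly.

>>> move_arm:
  plan:
    - [0,0,0,-0.05,0,0,40]
    - [0,0,0,-0.05,0,0,40]
    - [0,0,0,-0.04,0,0,40]
    - [0,0,0,0,0,0,40]
    - [0,0,0,0,0,0,40]
    - [0,0,0,0,0,0,40]
    - [0,0,0,0,0,0,40]
    - [0,0,0,0,0,0,40]
    - [0,0,0,0,0,0,40]
    - [0,0,0,0,0,0,40]
  force: 3

```text
t: 18.2
tool_pos: [0.5966, 0.173, 0.1945]
orientation: [-3.139, -0.137, -0.0]
force: [0.0, 0.1, -1.5]
opening: 0.0602
gripper_force: 3.0
```

>>> move_arm:
  plan:
    - [0,0,0,0,0,0,59]
    - [0,0,0,0,0,0,59.5]
    - [0,0,0,0,0,0,60]
    - [0,0,0,0,0,0,60.3]
    - [0,0,0,0,0,0,60.6]
    - [0,0,0,0,0,0,61]
    - [0,0,0,0,0,0,61.5]
    - [0,0,0,0,0,0,62]
    - [0,0,0,0,0,0,63]
    - [0,0,0,0,0,0,64]

```text
t: 19.2
tool_pos: [0.5966, 0.173, 0.1945]
orientation: [-3.139, -0.136, 0.0]
force: [0.5, 1.0, -0.0]
opening: 0.0635
gripper_force: 0.0
```

```bash
python3 look.py; python3 - <<'E'
import cv2
a=cv2.imread('pics/wrist_l.png')[:400,100:460];b=cv2.resize(cv2.imread('pics/side_l.png')[110:250,170:320],(428,400))
import numpy as np;cv2.imwrite('pics/g.png',np.hstack([a,b]))
E
```

```text
[0.59658315 0.17301796 0.19445367] [-3.13857843e+00 -1.36439665e-01  1.16126968e-04] [ 0.46434047  1.04233233 -0.00141906] 0.06348455199058269
tool in rack [-0.0566  0.1495  0.1945]
wrist rail x [-0.0032  0.0025  0.0072] 8197
wrist strap [[-0.0235, 0.1314, 0.2402], [-0.001, 0.1505, 0.2581], [0.0127, 0.1676, 0.2611]] 7226
scene rail x [-0.005  -0.0001  0.0056] 239
scene strap [[-0.02, 0.1342, 0.2435], [-0.0033, 0.1434, 0.2586], [0.0087, 0.1617, 0.2627]] 58
side rail x [-0.005  -0.0002  0.0059] 185
```

View pics/g.png

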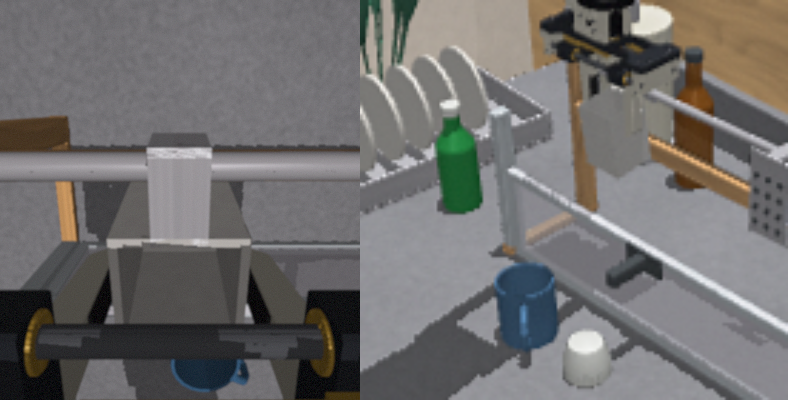

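The pot hangs from the rail and is released. I'll open wider, lift off and go to pot B.

>>> move_arm:
  plan:
    - [0,0,0,0,0,0,68]
    - [0,0,0,0,0,0,74]
    - [0,0,0,0,0,0,80]
    - [0,0,0,0,0,0,80]
    - [0,0,0,0,0,-0.4,80]
    - [0,0,0,0,0,-1,80]
    - [0,0,0,0,0,-1,80]
    - [0,0,0,0,0,-1,80]
    - [0,0,0,0,0,-1,80]
    - [0,0,0,0,0,-0.6,80]

```text
t: 20.35
tool_pos: [0.5973, 0.1731, 0.323]
orientation: [-3.138, -0.136, -0.006]
force: [0.9, -0.1, -0.2]
opening: 0.0798
gripper_force: 0.0
```

>>> move_arm:
  plan:
    - [0,0,0,-0.5,1,0,92]
    - [0,0,0,-0.5,1,0,92]
    - [0,0,0,-0.5,1,0,92]
    - [0,0,0,-0.5,1,0,92]
    - [0,0,0,-0.5,1,0,92]
    - [0,0,0,-0.5,1,0,92]
    - [0,0,0,-0.5,1,0,92]
    - [0,0,0,-0.1,1,0,92]
    - [0,0,0,0,1,0,92]
    - [0,0,0,0,1,0,92]

```text
t: 21.35
tool_pos: [0.5285, -0.0849, 0.3198]
orientation: [3.139, 0.136, 0.0]
force: [0.7, 0.1, -0.4]
opening: 0.0925
gripper_force: 0.0
```

>>> move_arm:
  plan:
    - [0,0,0,0,1,0,92]
    - [0,0,0,0,1,0,92]
    - [0,0,0,0,1,0,92]
    - [0,0,0,0,1,0,92]
    - [0,0,0,0,1,0,92]
    - [0,0,0,0,1,0,92]
    - [0,0,0,0,1,0,92]
    - [0,0,0,0,1,0,92]
    - [0,0,0,0,0.8,0,92]
    - [0,0,0,0,0,0,92]

```text
t: 22.35
tool_pos: [0.5472, -0.3053, 0.3187]
orientation: [-3.139, -0.133, 0.002]
force: [0.6, 0.3, -0.1]
opening: 0.092
gripper_force: 0.0
```

```bash
cat > potb.py <<'E'
from h import *
s=read_state();print(s['tool_pos'],s['orientation'])
c=shot('wrist','pb_w.png');d=shot('scene','pb_s.png')
for P,H in(cloud(c),cloud(d)):
    m=(np.hypot(P[:,0]-.56,P[:,1]+.367)<.1)&(P[:,2]>.082)&(P[:,2]<.1)&(H[:,1]<60)
    if m.sum()>20:print(m.sum(),cv2.minAreaRect((P[m][:,:2]*1000).astype(np.float32)),np.median(P[m][:,2]))
P,H=cloud(d,shot('side'));from numpy import *
M=array([.666,.029]);q=P[:,:2]-M;r=c_[q[:,0]*.9962+q[:,1]*.087,-q[:,0]*.087+q[:,1]*.9962,P[:,2]]
m=(abs(r[:,1]-.15)<.04)&(r[:,0]>-.12)&(r[:,0]<.03)&(r[:,2]>.15)&(r[:,2]<.3);print('A hangs',m.sum(),percentile(r[m],[1,50,99],axis=0).round(3).tolist())
E
python3 potb.py
```

```text
[ 0.54717759 -0.30527738  0.31869787] [-3.13866675e+00 -1.32546459e-01  1.97523839e-03]
1334 ((571.87939453125, -369.36102294921875), (60.431968688964844, 98.06658172607422), 64.86601257324219) 0.089339898150718
324 ((577.09912109375, -338.0196533203125), (127.51751708984375, 102.64447021484375), 75.11779022216797) 0.08919539277653005
A hangs 1434 [[-0.087, 0.113, 0.164], [-0.049, 0.126, 0.226], [0.008, 0.183, 0.261]]
```

Pot B is at (0.5547, -0.3613), axis -25.1°. Before descending I'll check clearance to the screen guide and the purple decoy in the grasp frame.

```bash
python3 - <<'E'
from h import *
P,H=cloud(*[dict(np.load(n+'.npz')) for n in('e_scene','e_side','b1','a')])
a=np.radians(-25.13);d=P[:,:2]-[.5547,-.3613]
x=d[:,0]*np.cos(a)+d[:,1]*np.sin(a);y=-d[:,0]*np.sin(a)+d[:,1]*np.cos(a);z=P[:,2]
m=(z>.125)&(z<.29)&(abs(x)<.12)&(abs(y)<.13);print('high:',m.sum());Q=np.c_[x,y,z][m]
for lo in np.arange(-.12,.12,.02):
    s=Q[(Q[:,0]>=lo)&(Q[:,0]<lo+.02)]
    if len(s):print(round(lo,2),len(s),s.min(0).round(3),s.max(0).round(3))
p=(z>.03)&(H[:,0]>125)&(H[:,0]<155)&(H[:,1]>80)&(abs(P[:,0]-.5)<.3);print('purple',np.percentile(np.c_[x,y,z][p],[1,99],axis=0).round(3))
p=(z>.03)&(z<.12)&(abs(x)<.03)&(abs(y)>.036)&(abs(y)<.09);print('finger zone',p.sum(),np.c_[x,y,z][p][:5].round(3))
E
```

```text
high: 1398
-0.08 220 [-0.074  0.092  0.125] [-0.06   0.13   0.234]
-0.06 841 [-0.06   0.074  0.125] [-0.04   0.124  0.234]
-0.04 337 [-0.04   0.082  0.126] [-0.029  0.1    0.229]
purple [[ 0.129 -0.108  0.031]
 [ 0.24   0.071  0.16 ]]
finger zone 1 [[ 0.027 -0.036  0.035]]
```

The guide would foul the gripper's body in a centred grasp. I'll grip 18 mm further back along the pot's x axis.

>>> move_arm:
  plan:
    - [0,0,0,0.23,0.9,0,92]
    - [0,0,0,0.23,0.9,0,92]
    - [0,0,0,0.23,0.86,0,92]
    - [0,0,1,0,0,0,92]
    - [0,0,1,0,0,0,92]
    - [0,0,1,0,0,0,92]
    - [0,0,1,0,0,0,92]
    - [0,0,1,0,0,0,92]
    - [0,0,0,0,0,0,92]
    - [0,0,0,0,0,0,92]
  force: 45

```text
t: 23.5
tool_pos: [0.571, -0.3669, 0.3198]
orientation: [3.068, -0.674, 0.0]
force: [-0.3, 0.8, 0.7]
opening: 0.0918
gripper_force: 0.0
```

```bash
python3 - <<'E'
from h import *
s=read_state();p=s['tool_pos'];o=s['orientation'];yaw=2*np.arctan2(o[1],o[0]);yaw=(yaw+np.pi)%(2*np.pi)-np.pi
print(p,np.degrees(yaw))
P,H=cloud(shot('wrist'));m=(np.hypot(P[:,0]-.565,P[:,1]+.367)<.1)&(P[:,2]>.082)&(P[:,2]<.1)&(H[:,1]<60);r=cv2.minAreaRect((P[m][:,:2]*1000).astype(np.float32));print(r)
c=np.array(r[0])/1000;d=p[:2]-c;x=np.array([np.cos(yaw),np.sin(yaw)]);print('tool rel. pot centre',d@x+.019,d@[-x[1],x[0]])
E
```

```text
[ 0.57098152 -0.36691841  0.31982205] -24.785219647470974
((582.1664428710938, -340.3415832519531), (122.10621643066406, 99.98970031738281), 69.89192962646484)
tool rel. pot centre 0.019986851562763246 -0.02881764426205041
```

```bash
python3 - <<'E'
from h import *
P,H=cloud(shot('wrist'));m=(np.hypot(P[:,0]-.572,P[:,1]+.3694)<.062)&(P[:,2]>.08)&(P[:,2]<.1)&(H[:,1]<60);print(m.sum(),cv2.minAreaRect((P[m][:,:2]*1000).astype(np.float32)))
E
```

```text
1258 ((572.1494750976562, -369.67498779296875), (59.981014251708984, 97.51176452636719), 64.9931869506836)
```

>>> move_arm:
  plan:
    - [0,0,0,0.03,0.08,0.8,92]
    - [0,0,0,0,0,1,92]
    - [0,0,0,0,0,1,92]
    - [0,0,0,0,0,1,92]
    - [0,0,0,0,0,1,92]
    - [0,0,0,0,0,1,92]
    - [0,0,0,0,0,1,92]
    - [0,0,0,0,0,1,92]
    - [0,0,0,0,0,1,92]
    - [0,0,0,0,0,0.8,92]

```text
t: 24.6
tool_pos: [0.57, -0.3693, 0.0777]
orientation: [-3.067, 0.677, 0.002]
force: [0.2, 0.4, 0.0]
opening: 0.0919
gripper_force: 0.0
```

>>> move_arm:
  plan:
    - [0,0,0,0,0,0.8,92]
    - [0,0,0,0,0,0.8,92]
    - [0,0,0,0,0,0.6,92]
    - [0,0,0,0,0,0,40]
    - [0,0,0,0,0,0,40]
    - [0,0,0,0,0,0,40]
    - [0,0,0,0,0,0,40]
    - [0,0,0,0,0,0,40]
    - [0,0,0,0,0,0,40]
    - [0,0,0,0,0,0,40]

```text
t: 25.6
tool_pos: [0.5713, -0.3706, 0.0259]
orientation: [3.066, -0.68, 0.003]
force: [-1.0, -0.8, 5.2]
opening: 0.0598
gripper_force: 45.0
```

>>> move_arm:
  plan:
    - [0,0,0,0,0,-0.4,40]
    - [0,0,0,0,0,-1,40]
    - [0,0,0,0,0,-1,40]
    - [0,0,0,0,0,-1,40]
    - [0,0,0,0,0,-1,40]
    - [0,0,0,0,0,-1,40]
    - [0,0,0,0,0,-1,40]
    - [0,0,0,0,0,-1,40]
    - [0,0,0,0,0,-1,40]
    - [0,0,0,0,0,-1,40]

```text
t: 26.6
tool_pos: [0.5702, -0.3696, 0.2606]
orientation: [-3.067, 0.68, 0.001]
force: [-0.5, -0.5, -1.9]
opening: 0.0601
gripper_force: 45.0
```

```bash
python3 - <<'E'
from h import *
s=read_state();p=s['tool_pos'];o=s['orientation'];yaw=2*np.arctan(o[1]/o[0]);print(p,np.degrees(yaw),s['opening'])
P,H=cloud(shot('wrist','lb.png'));d=P[:,:2]-p[:2];x=d[:,0]*np.cos(yaw)+d[:,1]*np.sin(yaw);y=-d[:,0]*np.sin(yaw)+d[:,1]*np.cos(yaw);z=P[:,2]
m=(x>.0)&(x<.07)&(abs(y)<.011)&(z>p[2]+.03)&(z<p[2]+.1);Q=np.c_[x,z][m]
Q=Q[Q[:,0]>.018];print('strap x',np.percentile(Q[:,0],[1,99]),'fit z',np.polyfit(Q[:,0],Q[:,1],1),np.percentile(Q[:,1],[5,50,95]))
E
```

```text
[ 0.57015825 -0.36955637  0.26058342] -25.014026045220145 0.060053246512236286
strap x [0.01846516 0.04892138] fit z [-0.30097962  0.33282926] [0.30466763 0.32408017 0.32512827]
```

Level, 60 mm grip, hook end 49 mm ahead of the tool. I'll raise 50 mm above the posts, turn to the rack's yaw and carry it to rack y=+0.02.

>>> move_arm:
  plan:
    - [0,0,0,0,0,-1,40]
    - [0,0,0,0,0,-1,40]
    - [0,0,-1,0,0,0,40]
    - [0,0,-1,0,0,0,40]
    - [0,0,-1,0,0,0,40]
    - [0,0,-1,0,0,0,40]
    - [0,0,-1,0,0,0,40]
    - [0,0,0,0.1,-0.8,0,40]
    - [0,0,0,0.1,-0.9,0,40]
    - [0,0,0,0.2,-0.9,0,40]

```text
t: 27.65
tool_pos: [0.5743, -0.3036, 0.3085]
orientation: [-3.138, -0.135, 0.002]
force: [0.1, -0.2, -1.7]
opening: 0.0599
gripper_force: 45.0
```

>>> move_arm:
  plan:
    - [0,0,0,0.2,-1,0,40]
    - [0,0,0,0.2,-1,0,40]
    - [0,0,0,0.2,-1,0,40]
    - [0,0,0,0.2,-1,0,40]
    - [0,0,0,0.2,-1,0,40]
    - [0,0,0,0.2,-1,0,40]
    - [0,0,0,0.2,-1,0,40]
    - [0,0,0,0.2,-1,0,40]
    - [0,0,0,0.2,-1,0,40]
    - [0,0,0,0.2,-1,0,40]

```text
t: 28.65
tool_pos: [0.6026, -0.0497, 0.3087]
orientation: [-3.138, -0.137, 0.002]
force: [-0.1, -0.0, -2.1]
opening: 0.0596
gripper_force: 45.0
```

>>> move_arm:
  plan:
    - [0,0,0,0.2,-1,0,40]
    - [0,0,0,0.2,-1,0,40]
    - [0,0,0,0.2,-0.8,0,40]
    - [0,0,0,0,-0.5,0,40]
    - [0,0,0,0,-0.3,0,40]
    - [0,0,0,0,0,0.5,40]
    - [0,0,0,0,0,0.7,40]
    - [0,0,0,0,0,0.6,40]
    - [0,0,0,0,0,0.2,40]
    - [0,0,0,0,0,0,40]

```text
t: 29.65
tool_pos: [0.6093, 0.0394, 0.2577]
orientation: [-3.139, -0.135, 0.004]
force: [-1.2, 0.2, -1.1]
opening: 0.0599
gripper_force: 45.0
```

```bash
sed -i 's/t\[0\]+.032/t[0]+.014/' look.py; python3 look.py
```

```text
[0.60926152 0.03943254 0.25773415] [-3.13862758 -0.13524135  0.00430087] [-1.17210308  0.21453693 -1.11665578] 0.0598749115286087
tool in rack [-0.0556  0.0153  0.2577]
wrist rail x [-0.0088  0.0016  0.0079] 5001
wrist strap [[-0.0406, 0.0051, 0.3024], [-0.0203, 0.0167, 0.3213], [-0.006, 0.0281, 0.3225]] 5545
scene rail x [-0.0052 -0.0001  0.0059] 225
scene strap [[-0.0282, 0.0014, 0.3013], [-0.0109, 0.0088, 0.3227], [-0.0074, 0.0276, 0.3259]] 31
side rail x [-0.0057 -0.0002  0.0056] 139
side strap [[-0.0414, 0.0056, 0.3135], [-0.0345, 0.0211, 0.324], [-0.0189, 0.031, 0.3257]] 18
```

>>> move_arm:
  plan:
    - [0,0,0,0.5,0,0,40]
    - [0,0,0,0.36,0,0,40]
    - [0,0,0,0,0,0,40]
    - [0,0,0,0,0,0,40]
    - [0,0,0,0,0,0.5,40]
    - [0,0,0,0,0,0.5,40]
    - [0,0,0,0,0,0.4,40]
    - [0,0,0,0,0,0.4,40]
    - [0,0,0,0,0,0,40]
    - [0,0,0,0,0,0,40]

```text
t: 30.8
tool_pos: [0.6312, 0.0419, 0.2141]
orientation: [-3.139, -0.137, 0.001]
force: [0.2, 0.6, -1.0]
opening: 0.0596
gripper_force: 45.0
```

```bash
python3 look.py
```

```text
[0.63124186 0.04192784 0.21409243] [-3.13860213e+00 -1.36528172e-01  1.19247401e-03] [ 0.23667389  0.6285616  -1.01991266] 0.05962180025754696
tool in rack [-0.0335  0.0159  0.2141]
wrist rail x [-0.0061  0.003   0.0078] 5537
wrist strap [[-0.0185, -0.0007, 0.2547], [0.0018, 0.0169, 0.2775], [0.0159, 0.0323, 0.2789]] 5915
scene rail x [-0.0047  0.0007  0.0061] 129
scene strap [[-0.0028, -0.0011, 0.2548], [0.0081, 0.0104, 0.2729], [0.0143, 0.0291, 0.2817]] 42
side rail x [-0.0058 -0.0003  0.0068] 168
side strap [[-0.0177, 0.0065, 0.277], [-0.0091, 0.0195, 0.2795], [0.0012, 0.0296, 0.2814]] 14
```

Rim at 0.278; lowering 18 mm gently until it makes contact.

>>> move_arm:
  plan:
    - [0,0,0,0,0,0.2,40]
    - [0,0,0,0,0,0.15,40]
    - [0,0,0,0,0,0.12,40]
    - [0,0,0,0,0,0.1,40]
    - [0,0,0,0,0,0.08,40]
    - [0,0,0,0,0,0.06,40]
    - [0,0,0,0,0,0.04,40]
    - [0,0,0,0,0,0.02,40]
    - [0,0,0,0,0,0,40]
    - [0,0,0,0,0,0,40]

```text
t: 31.95
tool_pos: [0.6317, 0.0419, 0.1958]
orientation: [3.139, 0.137, 0.001]
force: [-2.1, -0.2, 2.1]
opening: 0.0598
gripper_force: 45.0
```

>>> move_arm:
  plan:
    - [0,0,0,0,0,0.02,40]
    - [0,0,0,-0.05,0,0,40]
    - [0,0,0,-0.05,0,0,40]
    - [0,0,0,-0.04,0,0,40]
    - [0,0,0,0,0,0,40]
    - [0,0,0,0,0,0,40]
    - [0,0,0,0,0,0,40]
    - [0,0,0,0,0,0,40]
    - [0,0,0,0,0,0,40]
    - [0,0,0,0,0,0,40]
  force: 4

```text
t: 32.95
tool_pos: [0.628, 0.0416, 0.1946]
orientation: [-3.139, -0.136, 0.0]
force: [0.2, 1.0, -1.9]
opening: 0.0597
gripper_force: 4.0
```

>>> move_arm:
  plan:
    - [0,0,0,0,0,0,59]
    - [0,0,0,0,0,0,59.5]
    - [0,0,0,0,0,0,60]
    - [0,0,0,0,0,0,60.3]
    - [0,0,0,0,0,0,60.6]
    - [0,0,0,0,0,0,61]
    - [0,0,0,0,0,0,61.5]
    - [0,0,0,0,0,0,62]
    - [0,0,0,0,0,0,63]
    - [0,0,0,0,0,0,64]

```text
t: 33.95
tool_pos: [0.628, 0.0416, 0.1947]
orientation: [-3.139, -0.136, 0.0]
force: [0.2, -0.2, 0.1]
opening: 0.0637
gripper_force: 0.0
```

```bash
python3 look.py; python3 - <<'E'
import cv2,numpy as np
a=cv2.imread('pics/wrist_l.png')[:400,60:500:1];a=cv2.resize(a,(360,400));b=cv2.resize(cv2.imread('pics/side_l.png')[110:270,180:360],(438,400))
cv2.imwrite('pics/g2.png',np.hstack([a,b]))
E
```

```text
[0.62802013 0.04160148 0.1947109 ] [-3.13862507e+00 -1.36403814e-01  4.29761814e-05] [ 0.20801009 -0.23554254  0.09906832] 0.0636850964813664
tool in rack [-0.0367  0.0159  0.1947]
wrist rail x [-0.0028  0.0032  0.0074] 5453
wrist strap [[-0.0216, -0.0023, 0.2382], [0.0011, 0.0169, 0.258], [0.013, 0.034, 0.261]] 6572
scene rail x [-0.0046  0.0013  0.0059] 169
scene strap [[-0.0018, -0.004, 0.2398], [0.0045, 0.008, 0.2581], [0.009, 0.027, 0.2629]] 26
side rail x [-0.0055 -0.0009  0.0048] 165
side strap [[-0.0226, 0.0072, 0.2566], [-0.0153, 0.0188, 0.2587], [-0.005, 0.0269, 0.2617]] 17
```

View pics/g2.png

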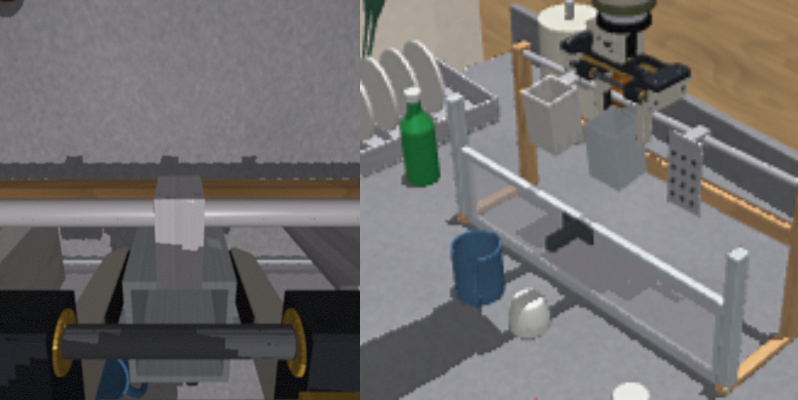

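Both pots hang on the rail, released. I'll open, lift off and return above the handle.

>>> move_arm:
  plan:
    - [0,0,0,0,0,0,68]
    - [0,0,0,0,0,0,74]
    - [0,0,0,0,0,0,80]
    - [0,0,0,0,0,0,80]
    - [0,0,0,0,0,-0.4,80]
    - [0,0,0,0,0,-1,80]
    - [0,0,0,0,0,-1,80]
    - [0,0,0,0,0,-1,80]
    - [0,0,0,0,0,-1,80]
    - [0,0,0,0,0,-0.8,80]

```text
t: 35.1
tool_pos: [0.6283, 0.0416, 0.3276]
orientation: [3.138, 0.136, 0.004]
force: [0.0, -0.4, 0.7]
opening: 0.0799
gripper_force: 0.0
```

>>> move_arm:
  plan:
    - [0,0,0,-0.9,0.08,0,60]
    - [0,0,0,-1,0.09,0,50]
    - [0,0,0,-1,0.09,0,50]
    - [0,0,0,-1,0.09,0,50]
    - [0,0,0,-1,0.09,0,50]
    - [0,0,0,-1,0.09,0,50]
    - [0,0,0,0,0,0,50]
    - [0,0,0,0,0,0,50]
    - [0,0,0,0,0,0,50]
    - [0,0,0,0,0,0,50]

```text
t: 36.1
tool_pos: [0.4828, 0.0157, 0.3247]
orientation: [-3.139, -0.137, 0.0]
force: [0.6, 0.3, 0.7]
opening: 0.0502
gripper_force: 0.0
```

```bash
cat > fin.py <<'E'
from h import *
s=read_state();print(s['tool_pos'],s['opening'],s['force'])
cs={k:shot(k,'f_'+k+'.png') for k in('wrist','scene','side')}
P,H=cloud(*cs.values());d=P[:,:2]-[.666,.029];r=np.c_[d[:,0]*.9962+d[:,1]*.0869,-d[:,0]*.0869+d[:,1]*.9962,P[:,2]]
for n,y in(('A',.15),('B',.016)):
    m=(abs(r[:,1]-y)<.034)&(r[:,0]>-.11)&(r[:,0]<.03)&(r[:,2]>.155)&(r[:,2]<.3);print(n,np.percentile(r[m],[1,99],axis=0).round(3).tolist())
m=(abs(r[:,0]+.14)<.012)&(abs(r[:,1])<.25)&(abs(r[:,1])>.06)&(r[:,2]>.1)&(r[:,2]<.28);print('screen top',np.percentile(r[m][:,2],[90,98]))
v=(H[:,2]<75)&(r[:,0]<-.16)&(r[:,0]>-.22)&(abs(r[:,1])<.02)&(r[:,2]>.1)&(r[:,2]<.27)
print('handle',v.sum(),np.percentile(r[v],[2,50,98],axis=0).round(4).tolist() if v.sum() else '')
q=s['tool_pos'][:2]-[.666,.029];print('tool rack',q@[.9962,.0869],q@[-.0869,.9962])
E
python3 fin.py
```

```text
[0.48276762 0.01570798 0.32465473] 0.05020960107934479 [0.63376177 0.33677491 0.69779549]
A [[-0.086, 0.118, 0.165], [-0.01, 0.18, 0.256]]
B [[-0.086, -0.016, 0.164], [-0.001, 0.047, 0.258]]
screen top [0.14057791 0.14160696]
handle 503 [[-0.2018, -0.0083, 0.1193], [-0.1857, 0.0002, 0.1346], [-0.1613, 0.0106, 0.137]]
tool rack -0.1836911699456737 0.002681386896772079
```

Handle and pots confirmed. I'll descend, pinch the handle, then raise the screen.

>>> move_arm:
  plan:
    - [0,0,0,0,0.08,0.7,50]
    - [0,0,0,0,0,1,50]
    - [0,0,0,0,0,1,50]
    - [0,0,0,0,0,1,50]
    - [0,0,0,0,0,1,50]
    - [0,0,0,0,0,1,50]
    - [0,0,0,0,0,1,50]
    - [0,0,0,0,0,1,50]
    - [0,0,0,0,0,1,50]
    - [0,0,0,0,0,1,50]
  force: 55

```text
t: 37.25
tool_pos: [0.4824, 0.0137, 0.0811]
orientation: [-3.139, -0.137, 0.0]
force: [0.9, -0.3, 0.3]
opening: 0.0498
gripper_force: 0.0
```

>>> move_arm:
  plan:
    - [0,0,0,0,0,0,50]
    - [0,0,0,0,0,0,5]
    - [0,0,0,0,0,0,5]
    - [0,0,0,0,0,0,5]
    - [0,0,0,0,0,0,5]
    - [0,0,0,0,0,0,5]
    - [0,0,0,0,0,0,5]
    - [0,0,0,0,0,0,5]
    - [0,0,0,0,0,0,5]
    - [0,0,0,0,0,0,5]

```text
t: 38.25
tool_pos: [0.483, 0.0145, 0.0832]
orientation: [-3.137, -0.137, -0.002]
force: [-0.6, 5.1, 4.0]
opening: 0.0159
gripper_force: 55.0
```

>>> move_arm:
  plan:
    - [0,0,0,0,0,-0.2,5]
    - [0,0,0,0,0,-0.4,5]
    - [0,0,0,0,0,-0.4,5]
    - [0,0,0,0,0,-0.5,5]
    - [0,0,0,0,0,-0.5,5]
    - [0,0,0,0,0,-0.5,5]
    - [0,0,0,0,0,-0.5,5]
    - [0,0,0,0,0,-0.5,5]
    - [0,0,0,0,0,-0.4,5]
    - [0,0,0,0,0,-0.3,5]

```text
t: 39.25
tool_pos: [0.4829, 0.0145, 0.1861]
orientation: [-3.137, -0.137, -0.001]
force: [12.1, 4.5, -15.2]
opening: 0.016
gripper_force: 55.0
```

>>> move_arm:
  plan:
    - [0,0,0,0,0,-0.2,5]
    - [0,0,0,0,0,-0.15,5]
    - [0,0,0,0,0,-0.12,5]
    - [0,0,0,0,0,-0.1,5]
    - [0,0,0,0,0,0,5]
    - [0,0,0,0,0,0,5]
    - [0,0,0,0,0,0,5]
    - [0,0,0,0,0,0,5]
    - [0,0,0,0,0,0,5]
    - [0,0,0,0,0,0,5]

```text
t: 40.25
tool_pos: [0.4829, 0.0145, 0.2002]
orientation: [-3.137, -0.137, -0.001]
force: [8.1, 4.8, -11.9]
opening: 0.0156
gripper_force: 55.0
```

```bash
python3 fin.py
```

```text
[0.48289254 0.01454889 0.20020255] 0.015569786128656995 [  8.05500655   4.76042761 -11.85750873]
A [[-0.084, 0.12, 0.163], [-0.002, 0.178, 0.258]]
B [[-0.087, -0.015, 0.164], [-0.004, 0.047, 0.257]]
screen top [0.25699329 0.2577017 ]
handle 3144 [[-0.2002, -0.0066, 0.2417], [-0.1779, 0.0024, 0.2523], [-0.1609, 0.0114, 0.2673]]
tool rack -0.18366745693704273 0.0015158420562082205
```

The screen is at about 0.117. A final nudge of 2 mm, then release and lift clear.

>>> move_arm:
  plan:
    - [0,0,0,0,0,-0.08,5]
    - [0,0,0,0,0,0,5]
    - [0,0,0,0,0,0,5]
    - [0,0,0,0,0,0,20]
    - [0,0,0,0,0,0,40]
    - [0,0,0,0,0,0,50]
    - [0,0,0,0,0,0,50]
    - [0,0,0,0,0,-0.6,50]
    - [0,0,0,0,0,-1,50]
    - [0,0,0,0,0,-1,50]

```text
t: 41.4
tool_pos: [0.4822, 0.0136, 0.2702]
orientation: [3.139, 0.136, -0.0]
force: [0.1, -0.0, 0.3]
opening: 0.0496
gripper_force: 0.0
```

>>> move_arm:
  plan:
    - [0,0,0,-0.5,0,-0.8,50]
    - [0,0,0,-0.5,0,0,50]
    - [0,0,0,-0.5,0,0,50]
    - [0,0,0,0,0,0,50]
    - [0,0,0,0,0,0,50]
    - [0,0,0,0,0,0,50]
    - [0,0,0,0,0,0,50]
    - [0,0,0,0,0,0,50]
    - [0,0,0,0,0,0,50]
    - [0,0,0,0,0,0,50]

```text
t: 42.4
tool_pos: [0.4451, 0.0104, 0.2883]
orientation: [-3.139, -0.137, 0.001]
force: [-0.1, 0.3, 0.1]
opening: 0.0501
gripper_force: 0.0
```

```bash
python3 fin.py
```

```text
[0.44506299 0.01038187 0.28834522] 0.05006300017369879 [-0.09635466  0.32828     0.05395833]
A [[-0.087, 0.118, 0.161], [-0.003, 0.18, 0.257]]
B [[-0.087, -0.016, 0.165], [0.004, 0.047, 0.26]]
screen top [0.25929581 0.26004832]
handle 744 [[-0.2016, -0.0073, 0.2397], [-0.1814, -0.0004, 0.2532], [-0.1608, 0.0104, 0.2552]]
tool rack -0.22171536116282237 0.0006520446837240325
```

View pics/f_side.png

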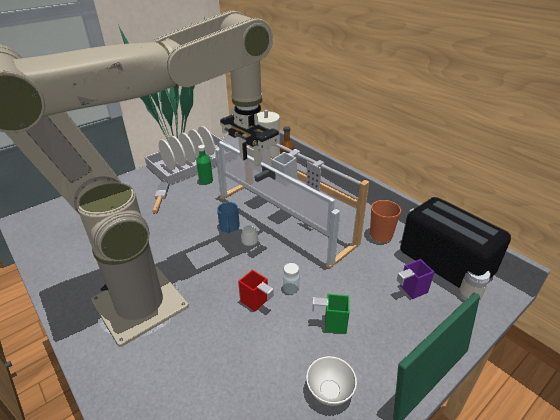

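The screen is up (top edge at 0.26), both pots hang behind it near (285,165), no other pots stand on the counter, and the arm is clear. Handing in.

```bash
python3 -c "
from plant import close_job
print(close_job())"
```

```text
the job is handed in; nothing more can be done
None
```

The job is handed in after about 42 s of robot time, with no verdict shown: by the last camera check both pots present (white and aluminium, 90 mm) hang released on the rail at rack y ≈ +0.15 and +0.016 m, the screen is at its top stop, and the arm is clear.

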